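Lock the bowl-finishing turntable with its square key

ROBOT

A 7-joint arm with a two-finger parallel gripper is mounted at the origin on the work surface. World frame = base frame: x ahead of the robot, y to its left, z up, the work surface at z = 0. Lengths are in m, angles in rad, forces in N, time in s.
With the tool pointing down it reaches from about 0.425 to 0.825 m from the base axis. Payload 3.6 kg.
Tool frame: the origin (TCP) lies where the fingers leave the gripper's body, on its centre line; the fingertips stand 73 mm ahead of it and the grasp point (between the pads) lies 54 mm ahead of it; z points along the fingers, y is the line along which they close (so a half turn about z gives the same grasp; the last joint's range is limited). The gripper opens to 85 mm and grips with 20 to 120 N. Pads are 22 mm wide; open, the fingers measure 114 mm over their backs; the gripper's body (76 mm by 85 mm) begins 54 mm behind the grasp point. The pads swing forward as they close: fully open they stand 13 mm farther back than shut.
Start: joints at [-1.304, 0.615, -0.013, 1.423, 0.008, 1.103, -0.04], TCP at [0.188, 0.622, 0.304] pointing down, gripper open.
Joint ranges: [-3.12, 3.12], [-0.3, 2.06], [-1.34, 1.32], [0.26, 2.42], [-1.36, 4.5], [0.01, 1.98], [-2.84, 2.84]. Speed limits (rad/s): [2.79, 2.79, 3.14, 3.14, 3.14, 3.14, 3.14].

INTERFACE

Orientations are given as a unit quaternion [x, y, z, w].
In Python, from station import arm, snapshot, camera_info, ticket gives the robot as it stands. Calls block until the motion is done:
- arm.movep(position, orientation): joint-space move of the TCP to a pose.
- arm.line_to(position, velocity=0.15, ori=None): straight line of the TCP; ori=None keeps the orientation; velocity is the mean speed in m/s.
- arm.move_j(angles): joint-space move.
- arm.move_gripper(opening, effort=None): opening from 0.0 (shut) to 1.0 (fully open); effort is the grip in N (None keeps the last); returns when the fingers have stopped.
- arm.pause(seconds).
- arm.ik(position, orientation): joint angles nearest the present ones, or None.
- snapshot(name): name is "scene" or "top" or "wrist"; returns the picture (480x640x3 uint8, blue, green, red); there is no depth.
- camera_info(name): a dict with "fx", "fy", "cx", "cy" (pixels), "R" (3x3) and "t" (3): a world point X has camera coordinates R X + t; the wrist camera has in their place "T_tool_cam" (4x4, takes a point from camera to tool coordinates, whose origin is the TCP and whose axes are the flange's). Camera axes: x right, y down, z forward; pixel columns grow to the right and rows downward; lengths in m; the calibration is good to about 2 mm. A picture is of the moment at which its call begins: read the wrist's pose just before it. camera_info takes no time and is no camera call.
A pose or a line that the arm cannot do raises arm.MotionError and nothing moves.
- ticket.finish_job(): hands the job in; it is judged then, once.
Readings, each from a call of its own:
- arm.read_time(): time.
- arm.read_joint_positions(): joint angles.
- arm.read_dq(): joint speeds.
- arm.read_effort(): joint torques, N m.
- arm.read_tool_pos(): TCP position.
- arm.read_eef_rot(): TCP orientation.
- arm.read_ft_force(): force on the tool from outside, world axes, zero at the start.
- arm.read_wrist_torque(): the same for the moment, N m.
- arm.read_opening(): opening from 0.0 (shut) to 1.0 (fully open).
- arm.read_finger_force(): force on a finger pad.
Only numpy, scipy, OpenCV 4.12 (cv2) and the standard library are available. Lean on these libraries where they do the work, as an engineer would, in place of code of your own. Each camera call takes 0.05 s, during which the arm holds its last target. There are 200 camera calls.

TASK

Lock the turntable: take the square key out of its wooden block, feel gently along the slot of the brake bracket for the screw's square socket, and set the key upright and fully home in it before you begin to turn. Then, keeping the key square and never bearing on the screw with more than about 40 N, turn the screw clockwise until it comes up snug, let go and leave the key standing in the screw. Work the screw only with the key, do not touch the drying bowl, and leave everything else where it is.

Things in the scene. Friction and masses are not known exactly. Their poses are not given: they have to be found in the camera images.
- key: Upright tool, 86 mm tall, 0.12 kg: steel square bit 14 x 14 x 16 mm (foot tapers to 12 mm over the lowest 3 mm), round collar 28 mm wide 16 to 20 mm up, wooden handle 24 x 24 mm from 20 to 86 mm up, flats parallel to the bit's. Origin: centre of the foot; z up its axis. Starts standing in the block on its collar. Fully home, the collar rests on the screw's head, the foot 16 mm below its top.
- block: Fixed cedar block, 75 x 75 mm, 32 mm tall, with a square well 16 mm wide and 18 mm deep in the middle of its top, in which the key stands. Origin: centre of its underside. Its sides are parallel to the well's.
- turntable: Fixed lazy-susan: walnut platter 260 mm across, top 30 mm up, turns stiffly. Its dark steel brake bracket (90 x 56 mm, 28 mm tall) stands 175 mm from the platter's axis on the local -y side and carries the brake screw. Origin: on the platter's axis at table height; x parallel to the bracket's slot, y from bracket to platter, z up.
- brake (a point): Middle of the bracket's slot at the height of the screw head's top (48 mm, at joint 0); axes as turntable. The head, 48 x 48 x 17 mm, has a square socket 15.5 mm wide, 16.5 mm deep in its middle. The screw is clamped (holds 80 N) up to 10 mm either way from this point along x: where is not reported, it must be felt or seen. Across the slot (y) it is exactly here.
- screw (a joint): Turn of the brake screw about its upright axis, rad, growing clockwise from above. At 0 the socket's sides are parallel to the turntable's x and y; starts between -0.25 and 0. The head sinks 1 mm per rad; at 0.85 it comes up snug: it stops and the torque on the key climbs 0.7 N m per rad (the mount winds up); drag before that 0.06 N m. The key has about 0.11 rad of play in the socket either way.
- bowl: Freshly lacquered chestnut Go bowl, 124 mm across, 84 mm tall, standing loose in the middle of the platter. Not to be touched. Origin: centre of its underside.
- cup: Loose clay burnishing cup, 64 mm across, 55 mm tall. Origin: centre of its underside.
- spatula: Loose copper spatula with a wooden handle, 200 mm long, lying on the table. Origin: on its underside.
- tin: Loose round wax tin, 66 mm across, 50 mm tall. Origin: centre of its underside.
- brush: Loose brush, 170 mm long, lying on the table. Origin: on its underside.
- lid: Loose turned bowl lid, 106 mm across, 18 mm tall, lying on one of the two cedar lid rests at the left. Origin: centre of its underside.
Things that resemble listed ones, but are neither listed nor needed, are in the scene too. Of the things like the key, leave any that is blue or turquoise; of the rest the smaller one is meant.

How it is judged:
On the way, in this order (a step that is already met when the one before it is completed fails the run):
1. the key is seated upright and fully home in the screw's socket before the screw has been turned (z of key in the frame of brake between -0.0195 and -0.0125 m and x of key in the frame of brake between -0.0125 and 0.0125 m and y of key in the frame of brake between -0.004 and 0.004 m and angle between key's own z axis and vertical below 0.07 rad and value of joint screw below 0.15 rad), for 0.2 s.
2. the screw is turned up snug, the key still square and home (z of key in the frame of brake between -0.0195 and -0.0125 m and x of key in the frame of brake between -0.0125 and 0.0125 m and y of key in the frame of brake between -0.004 and 0.004 m and angle between key's own z axis and vertical below 0.07 rad and value of joint screw above 0.82 rad), for 0.2 s.
At the end, for the whole second after the job is handed in: The screw is snug (turned past 0.82 rad, the pad biting at 0.85) and the key stands at rest and let go in its socket, its foot 12.5 to 19.5 mm below the nominal height of the head's top, within 12.5 mm along the slot and 4 mm across it of the slot's middle, within 4 degrees (0.07 rad) of upright (all of step 2 and linear speed of key below 0.02 m/s and angular speed of key below 0.2 rad/s); the robot touches nothing.
It fails at once if the key bears on the screw or the bracket with more than 40 N (contact force between key and turntable above 40 N).
It fails at once if the screw is turned while the key is out of its socket or leans more than 6 degrees (0.1 rad) (value of joint screw between 0.15 and 0.8 rad and (angle between key's own z axis and vertical above 0.1 rad or z of key in the frame of brake above -0.008 m)).
It fails at once if the fingers or the arm touch the turntable, its bracket or the screw (contact force between any of the fingers, the arm and turntable above 1 N).
It fails at once if the drying bowl is touched or shifted (contact force between bowl and the fingers above 0.5 N or contact force between bowl and the arm above 0.5 N or contact force between bowl and key above 0.5 N or distance of bowl from where it was at the start of the episode above 0.01 m).
It fails at once if another loose thing is shifted more than 20 mm (distance of any of cup, spatula, tin, brush, lid from where it was at the start of the episode above 0.02 m).
It also fails if it takes over 72 s, if anything falls off the work surface, if the arm or the gripper's body presses on something with over 40 N, if the wrist force passes 120 N, or if a joint passes its speed limit or range.

## Working session

There is one attempt and no reset: what is moved stays moved. The work goes in short steps, each a Python script; the robot and the scene stay as the last script left them, time stands still between calls to the robot, and variables do not carry over. Pictures are saved under pics/ and viewed, at most 10 in all, crops included, and the job is handed in when it is done.

```bash
mkdir -p pics; python3 - <<'E'
from station import arm,snapshot,camera_info
import cv2
for n in("scene","top"):
    cv2.imwrite(f"pics/{n}0.png",snapshot(n)); c=camera_info(n); print(n,c)
print(camera_info("wrist"),arm.read_time(),arm.read_eef_rot(),arm.read_tool_pos())
E
```

```text
scene {'fx': 614.0183469217261, 'fy': 614.0183469217261, 'cx': 329.7929472818249, 'cy': 256.88672877981077, 'R': array([[ 0.68905484,  0.72465104, -0.0091815 ],
       [ 0.37417136, -0.36658424, -0.8518285 ],
       [-0.6206442 ,  0.5835211 , -0.52374031]]), 't': array([-0.38411448, -0.15481899,  1.74898041])}
top {'fx': 436.029445963542, 'fy': 436.029445963542, 'cx': 324.11296700134676, 'cy': 243.53134976895151, 'R': array([[-0.00691   , -0.99984272,  0.01633389],
       [-0.99160812,  0.00474253, -0.12919302],
       [ 0.12909524, -0.01708954, -0.99148493]]), 't': array([0.01309038, 0.57131735, 0.94847579])}
{'fx': 358.62065177428155, 'fy': 358.62065177428155, 'cx': 320.99076458116275, 'cy': 242.9174446278922, 'T_tool_cam': array([[-3.55588097e-04, -9.48980995e-01, -3.15333069e-01,
         8.09801610e-02],
       [ 9.99999924e-01, -2.87778794e-04, -2.61601058e-04,
        -2.47788664e-05],
       [ 1.57508263e-04, -3.15333138e-01,  9.48981026e-01,
        -7.09071304e-02],
       [ 0.00000000e+00,  0.00000000e+00,  0.00000000e+00,
         1.00000000e+00]])} 0.1 [ 1.45836617e-01  9.89307946e-01 -1.19795641e-03 -1.83342821e-04] [0.18742397 0.62183771 0.30281137]
```

View pics/scene0.png

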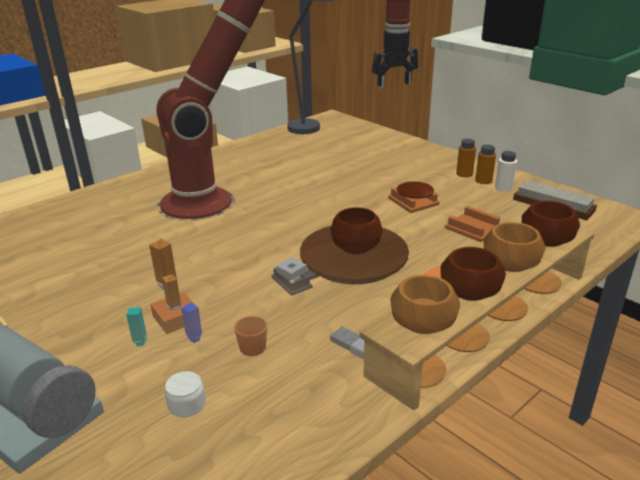

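View pics/top0.png

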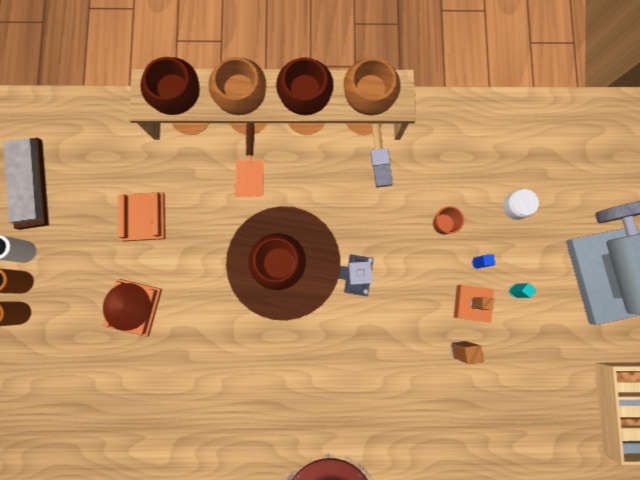

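Top view: key in its block at about (483,303), with the bigger brown decoy at (467,352) and the blue and turquoise ones at (484,261) and (523,290). Platter centre is about (284,263), bracket and screw head about (360,272).

```bash
cat > h.py <<'E'
from station import arm,snapshot,camera_info,ticket
import numpy as np, cv2
from scipy.spatial.transform import Rotation as Ro
def ray(name,pose=None):
    c=camera_info(name)
    if name=="wrist":
        p,q=pose; R=Ro.from_quat(q).as_matrix(); T=c["T_tool_cam"]
        Rw=R@T[:3,:3]; o=R@T[:3,3]+p
    else: Rw=c["R"].T; o=-Rw@c["t"]
    return c,Rw,o
def p2w(name,u,v,z,pose=None):
    c,Rw,o=ray(name,pose); d=Rw@np.array([(u-c["cx"])/c["fx"],(v-c["cy"])/c["fy"],1])
    return o+d*(z-o[2])/d[2]
def w2p(name,X,pose=None):
    c,Rw,o=ray(name,pose); q=Rw.T@(np.array(X)-o)
    return np.array([c["fx"]*q[0]/q[2]+c["cx"],c["fy"]*q[1]/q[2]+c["cy"]])
def down(yaw): # tool down; tool y axis at world angle yaw
    y=np.array([np.cos(yaw),np.sin(yaw),0]); z=np.array([0,0,-1.]); x=np.cross(y,z)
    return Ro.from_matrix(np.c_[x,y,z]).as_quat()
def pose(): return arm.read_tool_pos(),arm.read_eef_rot()
E
python3 - <<'E'
from h import *
P=lambda u,v,z:print(u,v,z,p2w("top",u,v,z).round(4))
P(284,263,.03)
P(360,272,.048)
for c in [(459,285),(494,290),(491,322),(456,317)]:P(*c,.032)
P(483,303,.1)
P(467,352,.1);P(484,261,.06);P(523,290,.06)
q=arm.read_eef_rot(); print(Ro.from_quat(q).as_matrix().round(2))
im=snapshot("top"); cr=cv2.resize(im[230:370,330:540],None,fx=3.8,fy=3.8,interpolation=cv2.INTER_CUBIC); cv2.imwrite("pics/c1.png",cr)
E
```

```text
284 263 0.03 [0.5284 0.1006 0.03  ]
360 272 0.048 [ 0.5059 -0.0693  0.048 ]
459 285 0.032 [ 0.4763 -0.2939  0.032 ]
494 290 0.032 [ 0.4645 -0.3727  0.032 ]
491 322 0.032 [ 0.3935 -0.3619  0.032 ]
456 317 0.032 [ 0.4051 -0.2838  0.032 ]
483 303 0.1 [ 0.4363 -0.3204  0.1   ]
467 352 0.1 [ 0.3366 -0.2818  0.1   ]
484 261 0.06 [ 0.5278 -0.3427  0.06  ]
523 290 0.06 [ 0.4635 -0.4253  0.06  ]
[[-0.96  0.29 -0.  ]
 [ 0.29  0.96 -0.  ]
 [ 0.   -0.   -1.  ]]
```

View pics/c1.png

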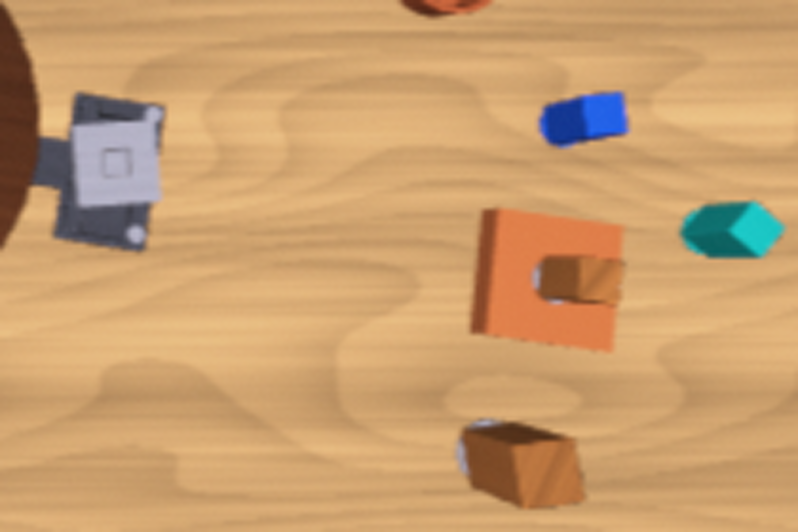

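```bash
cat > a.py <<'E'
from h import *
C=lambda u,v,z:p2w("top",330+(u-1.4)/3.8,230+(v-1.4)/3.8,z)
def quad(n,cs,z):
    p=np.array([C(*c,z) for c in cs]); m=p.mean(0)
    e=[np.degrees(np.arctan2(*(p[(i+1)%4]-p[i])[[1,0]])) for i in range(4)]
    l=[np.linalg.norm(p[(i+1)%4]-p[i]) for i in range(4)]
    print(n,m.round(4),np.round(e,1),np.round(l,3))
quad("block",[(497,209),(623,226),(612,351),(485,334)],.032)
quad("bracket",[(77,93),(166,106),(145,250),(53,238)],.028)
quad("head",[(72,126),(157,121),(161,202),(77,207)],.048)
quad("sock",[(103,150),(130,149),(132,176),(105,178)],.048)
print("keytop",C(602,279,.102))
E
python3 a.py
python3 - <<'E'
from h import *
# view above bracket
tgt=np.array([.505,-.069,0]); q=down(np.pi/2) # tool y = world +y -> x?
R=Ro.from_quat(q).as_matrix(); print(R.round(2))
# camera straight-ish above: put camera axis through target at z=.04
p=np.array([tgt[0],tgt[1],.27])
T=camera_info("wrist")["T_tool_cam"]
o=R@T[:3,3]; d=R@T[:3,2]; # offset where optical axis hits z=.05
s=(.05-(p[2]+o[2]))/d[2]; p[:2]=tgt[:2]-(o+d*s)[:2]
print(p); arm.movep(p,q); arm.pause(.3)
ps=pose(); im=snapshot("wrist"); np.savez("w1.npz",p=ps[0],q=ps[1]); cv2.imwrite("pics/w1full.png",im)
u,v=w2p("wrist",[.505,-.069,.048],ps); u,v=int(u),int(v);print(u,v,arm.read_joint_positions())
u0,v0=u-100,v-75; np.savez("w1.npz",p=ps[0],q=ps[1],u0=u0,v0=v0)
cv2.imwrite("pics/w1.png",cv2.resize(im[v0:v0+150,u0:u0+200],None,fx=4,fy=4,interpolation=cv2.INTER_CUBIC))
E
```

```text
block [ 0.4353 -0.3292  0.032 ] [-98.  171.7  82.   -8.2] [0.075 0.074 0.075 0.074]
bracket [ 0.501  -0.0681  0.028 ] [-98.7 170.5  82.2 -10.2] [0.054 0.087 0.055 0.088]
head [ 0.5042 -0.07    0.048 ] [ -86.9 -178.4   93.     2.7] [0.05  0.047 0.049 0.047]
sock [ 0.5046 -0.0705  0.048 ] [ -88.2 -176.8   93.9    3.1] [0.016 0.016 0.016 0.016]
keytop [ 0.43610909 -0.33018535  0.102     ]
[[-1.  0.  0.]
 [ 0.  1.  0.]
 [ 0.  0. -1.]]
[ 0.48931577 -0.06889533  0.27      ]
320 242 [-0.06251115  0.42333038  0.22307136  1.91450529 -0.12498325  0.81701548
  1.79844459]
```

View pics/w1.png

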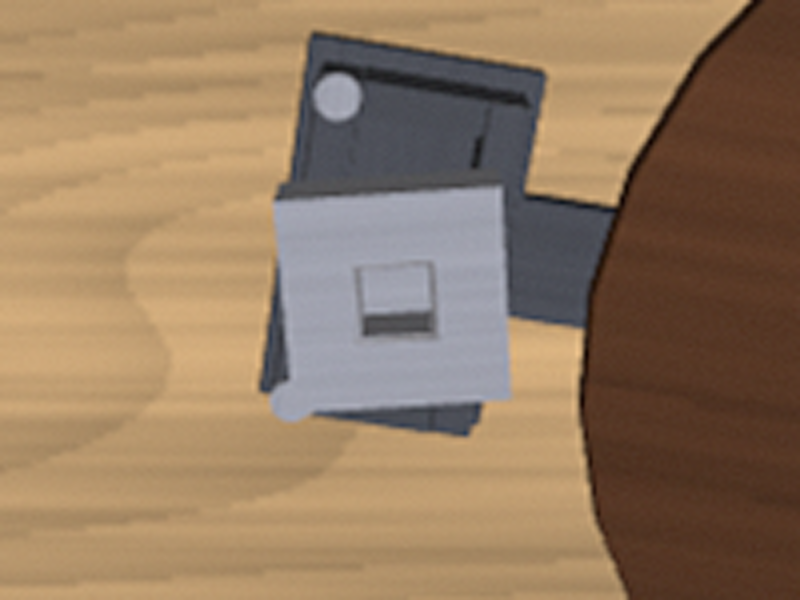

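```bash
python3 - <<'E'
from h import *
w=np.load("w1.npz"); ps=(w["p"],w["q"])
W=lambda u,v,z:p2w("wrist",w["u0"]+(u-1.5)/4,w["v0"]+(v-1.5)/4,z,ps)
for n,cs,z in [("sock",[(356,267),(433,262),(438,336),(362,340)],.048),("head",[(275,203),(501,186),(510,398),(293,411)],.048)]:
    p=np.array([W(*c,z) for c in cs]); print(n,p.mean(0).round(4),[np.degrees(np.arctan2(*(p[(i+1)%4]-p[i])[[1,0]])).round(1) for i in range(4)])
print("brk corners",[W(*c,.028).round(4) for c in [(312,33),(546,72),(262,390),(471,436)]])
# look at key
yaw=np.radians(262); q=down(yaw); tgt=np.array([.436,-.3295])
R=Ro.from_quat(q).as_matrix(); T=camera_info("wrist")["T_tool_cam"]
p=np.array([0,0,.30]); o=R@T[:3,3]; d=R@T[:3,2]; s=(.08-(p[2]+o[2]))/d[2]; p[:2]=tgt-(o+d*s)[:2]
print(p); arm.movep(p,q); arm.pause(.3); print(arm.read_joint_positions().round(2) if hasattr(arm.read_joint_positions(),'round') else arm.read_joint_positions())
ps=pose(); im=snapshot("wrist"); u,v=w2p("wrist",[*tgt,.08],ps).astype(int); u0,v0=u-100,v-75
np.savez("w2.npz",p=ps[0],q=ps[1],u0=u0,v0=v0)
cv2.imwrite("pics/w2.png",cv2.resize(im[v0:v0+150,u0:u0+200],None,fx=4,fy=4,interpolation=cv2.INTER_CUBIC))
for pp,yy in [((.436,-.3295,.138),262),((.5045,-.07,.2),273),((.5045,-.07,.158),200)]:
    print(yy,arm.ik(pp,down(np.radians(yy))))
E
```

```text
sock [ 0.5049 -0.0705  0.048 ] [np.float64(93.9), np.float64(4.1), np.float64(-86.8), np.float64(-176.1)]
head [ 0.505 -0.071  0.048] [np.float64(94.4), np.float64(3.6), np.float64(-86.3), np.float64(-176.8)]
brk corners [array([ 0.4503, -0.0889,  0.028 ]), array([ 0.4587, -0.0381,  0.028 ]), array([ 0.5333, -0.1023,  0.028 ]), array([ 0.545 , -0.0532,  0.028 ])]
[ 0.45149309 -0.33179601  0.3       ]
[-0.04  0.72  1.13  1.71 -0.7   1.18 -0.42]
262 [ 0.06888722  0.87870746  0.92735044  1.90961787 -0.94160937  0.86615822
 -0.20925694]
273 [-0.52832924  0.77224846  1.04927809  1.9657917  -0.85379265  0.93166218
 -0.55192447]
200 [-0.58887232  1.00644874  1.27666434  2.00228716 -1.12806975  1.10828446
 -1.57083692]
```

View pics/w2.png

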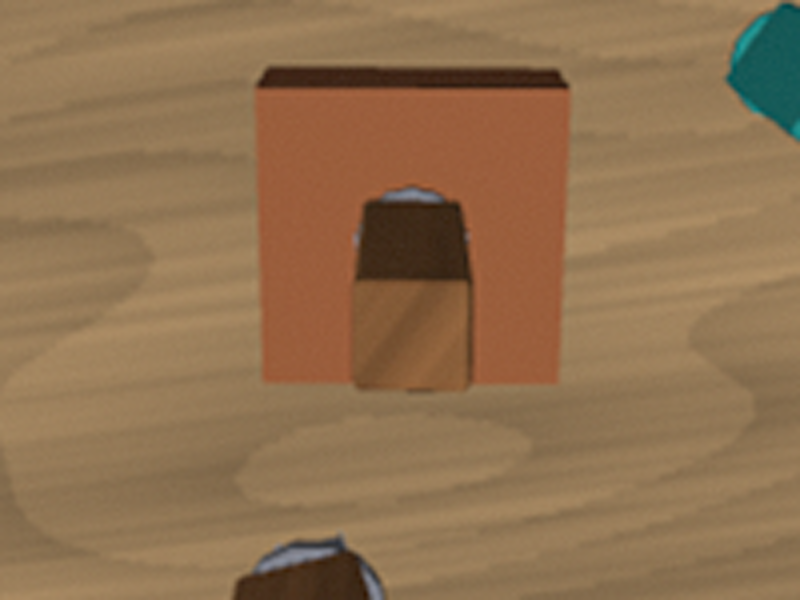

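```bash
python3 - <<'E'
from h import *
w=np.load("w2.npz"); ps=(w["p"],w["q"])
W=lambda u,v,z:p2w("wrist",w["u0"]+(u-1.5)/4,w["v0"]+(v-1.5)/4,z,ps)
for n,cs,z in [("key",[(357,280),(470,280),(469,388),(351,388)],.102),("block",[(257,88),(570,88),(559,382),(263,382)],.032)]:
    p=np.array([W(*c,z) for c in cs]); print(n,p.mean(0).round(4),[np.degrees(np.arctan2(*(p[(i+1)%4]-p[i])[[1,0]])).round(1) for i in range(4)])
    k=p.mean(0) if n=="key" else k
    if n=="block": b=p.mean(0)
arm.move_j([.65,.615,0,1.423,0,1.103,2.08])
xy=np.array([(k[0]+b[0]+.4361+.4353)/4,(k[1]+b[1]-.3302-.3292)/4]); print("grasp",xy)
np.savez("g.npz",xy=xy)
q=down(np.radians(82))
arm.movep([*xy,.23],q); print(np.round(arm.read_joint_positions(),2))
arm.move_gripper(.6); arm.line_to([*xy,.138],.1)
arm.pause(.2);print("ft before",np.round(arm.read_ft_force(),2),arm.read_tool_pos())
arm.move_gripper(0,60); arm.pause(.2)
print(arm.read_opening(),arm.read_finger_force(),np.round(arm.read_ft_force(),2),np.round(arm.read_wrist_torque(),2),arm.read_time())
E
```

```text
key [ 0.4362 -0.3308  0.102 ] [np.float64(-98.0), np.float64(172.3), np.float64(82.0), np.float64(-11.6)]
block [ 0.4357 -0.3311  0.032 ] [np.float64(-98.0), np.float64(171.9), np.float64(82.0), np.float64(-8.7)]
grasp [ 0.4358478  -0.33033545]
[ 0.61  0.54 -0.01  1.82  0.01  0.78  2.03]
ft before [-0.22 -0.2  -0.04] [ 0.43613072 -0.33051409  0.13863441]
0.27058945764520487 58.909494280815125 [-0.72  0.11  3.26] [ 0.15  0.13 -0.03] 10.4083
```

```bash
python3 - <<'E'
from h import *
p=arm.read_tool_pos(); arm.line_to([p[0],p[1],.26],.1)
arm.pause(.2);print(np.round(arm.read_ft_force(),2),arm.read_opening())
q=down(np.radians(93.6)); s=np.array([.5048,-.0707])
arm.movep([*s,.26],q); arm.line_to([*s,.192],.1); arm.pause(.5)
print(np.round(arm.read_joint_positions(),2),np.round(arm.read_ft_force(),2),np.round(arm.read_wrist_torque(),3),arm.read_tool_pos(),arm.read_eef_rot(),q)
ps=pose(); im=snapshot("wrist"); u,v=w2p("wrist",[*s,.055],ps).astype(int); u0,v0=u-100,v-75
np.savez("w3.npz",p=ps[0],q=ps[1],u0=u0,v0=v0)
a=cv2.resize(im[v0:v0+150,u0:u0+200],None,fx=4,fy=4,interpolation=cv2.INTER_CUBIC)
cv2.imwrite("pics/w3.png",a); print(u,v)
s_=snapshot("scene"); u,v=w2p("scene",[*s,.07]).astype(int)
cv2.imwrite("pics/s3.png",cv2.resize(s_[v-50:v+50,u-60:u+60],None,fx=5,fy=5,interpolation=cv2.INTER_CUBIC))
E
```

```text
[ 0.21  0.7  -0.73] 0.27483388365493366
[ 0.14  0.55 -0.07  1.95  0.06  0.64  1.67] [-0.41 -0.58 -1.55] [-0.026  0.037  0.001] [ 0.50484172 -0.07068157  0.19214185] [-3.14372990e-02  9.99505715e-01 -3.68069047e-05  1.43851320e-04] [-0.03141076  0.99950656  0.          0.        ]
321 260
```

View pics/w3.png

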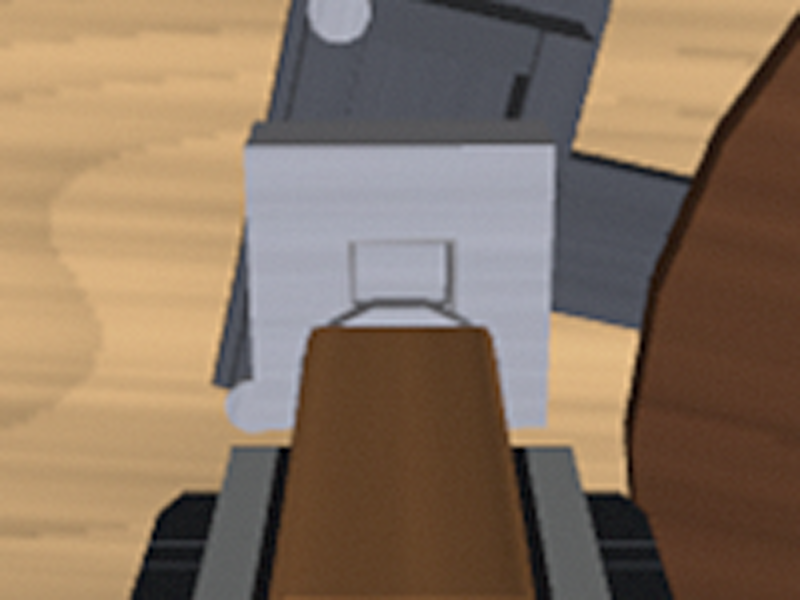

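View pics/s3.png

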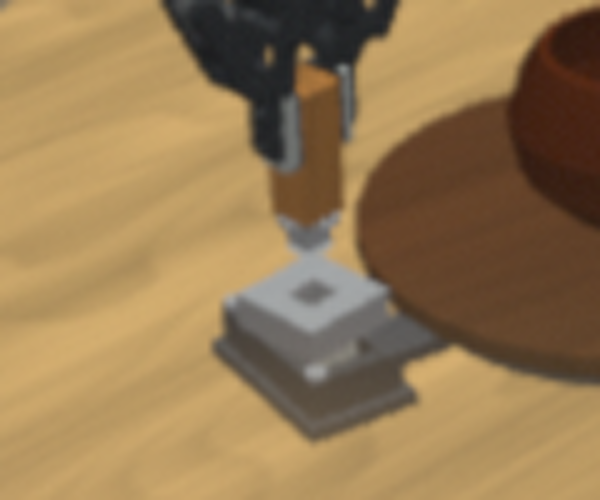

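Wrist view: socket far edge spans (352..448, 241) and the key's lower handle edge (311..490, 327). Both are centred at column 401 and parallel. Scene view: key upright over the head.

```bash
python3 - <<'E'
from h import *
w=np.load("w3.npz"); ps=(w["p"],w["q"]); R=Ro.from_quat(ps[1]).as_matrix()
W=lambda u,v,z:p2w("wrist",w["u0"]+(u-1.5)/4,w["v0"]+(v-1.5)/4,z,ps)
tl=lambda X:(R.T@(X-ps[0])).round(4)
foot=ps[0][2]-.1226
print("sock far edge tool",tl(W(352,241,.048)),tl(W(450,241,.048)),"handle edge",tl(W(311,327,foot+.02)),tl(W(490,327,foot+.02)),"collar far",tl(W(400,299,foot+.018)))
E
```

```text
sock far edge tool [ 0.0082 -0.0079  0.1441] [0.0082 0.0076 0.1441] handle edge [ 0.0105 -0.0119  0.1026] [0.0105 0.0114 0.1026] collar far [ 0.0136 -0.0003  0.1046]
```

```bash
cat > ins.py <<'E'
from h import *
R=Ro.from_quat(arm.read_eef_rot()).as_matrix()
c=np.array(arm.read_tool_pos())[:2]+(R@[.001,0,0])[:2]
arm.line_to([*c,.174],.08); arm.pause(.3); F0=np.array(arm.read_ft_force()); T0=np.array(arm.read_wrist_torque()); print("F0",F0.round(2))
def F():
    arm.pause(.06); return np.mean([arm.read_ft_force() for _ in range(3)],0)-F0
z=.174; off=np.zeros(2); tries=iter([(a*np.array([1.5,0])+b*np.array([0,1.])) *1e-3 for a,b in [(-1,0),(1,0),(-2,0),(2,0),(0,1.5),(0,-1.5)]])
d=0
while z>.1535:
    z-=.001; arm.line_to([*(c+off),z],.025); f=F(); d+=1
    if np.abs(f).max()>2: print(round(z,4),f.round(1),(np.array(arm.read_wrist_torque())-T0).round(3))
    if z<.166: off+=np.clip(f[:2]*1e-4,-4e-4,4e-4)   # comply inside socket
    if f[2]>6:
        if z<.1575: break
        if z>.166:
            try: o=next(tries)
            except StopIteration: break
            z+=.002; arm.line_to([*(c+off),z],.03); off=(R[:2,:2]@o); arm.line_to([*(c+off),z],.03); print("search",o)
        else: z+=.001;
    if d>45: break
print(z,off,arm.read_tool_pos(),F().round(2),arm.read_time())
E
python3 ins.py
```

```text
F0 [ 1.05  0.3  -0.39]
0.169 [-2.2  0.1 -0.7] [-0.041  0.067  0.083]
0.154 [-1.9 -0.   3.5] [0.02  0.09  0.024]
0.153 [-2.1  0.3  9.5] [0.094 0.386 0.044]
0.15299999999999997 [ 1.84582740e-05 -1.42426662e-04] [ 0.50415746 -0.07092643  0.15396555] [-2.71  0.41  9.1 ] 21.6583
```

```bash
cat > turn.py <<'E'
from h import *
import sys
tot=float(sys.argv[1]); step=float(sys.argv[2])
F0=np.array([1.05,.3,-.39])
R0=Ro.from_quat(arm.read_eef_rot()).as_matrix(); y0=np.arctan2(R0[1,1],R0[0,1])
p=np.array(arm.read_tool_pos()); ax=p[:2]+(R0@[-.001,0,0])[:2]; z=p[2]-.0002; th=0
off=np.zeros(2)
while th<tot-1e-6:
    th=min(th+step,tot); z-=step*.001; q=down(y0-th); R=Ro.from_quat(q).as_matrix()
    arm.movep([*(ax+off-(R@[-.001,0,0])[:2]),z],q); arm.pause(.08)
    f=np.mean([arm.read_ft_force() for _ in range(3)],0)-F0; t=np.array(arm.read_wrist_torque())
    print(round(th,3),f.round(1),t.round(3),round(z,4),arm.read_tool_pos()[2].round(4),round(arm.read_time(),1))
    z+=np.clip((f[2]-6)*5e-5,-4e-4,6e-4); off+=np.clip(f[:2]*5e-5,-3e-4,3e-4)
    if np.linalg.norm(f)>22: print("stop");break
E
python3 turn.py .18 .06
```

```text
0.06 [-2.  -0.5  6.3] [0.066 0.158 0.004] 0.1537 0.1541 22.0
0.12 [-0.8  0.4  6.3] [0.017 0.162 0.051] 0.1537 0.1541 22.3
0.18 [-1.8 -0.7  6.6] [0.043 0.084 0.07 ] 0.1536 0.1541 22.7
```

```bash
python3 turn.py 1.10 .05
```

```text
0.05 [-1.1 -0.7  6. ] [ 0.006 -0.003  0.058] 0.1538 0.1541 23.0
0.1 [-1.9  0.4  5. ] [0.012 0.088 0.079] 0.1538 0.154 23.3
0.15 [-1.  -0.2  6.8] [0.051 0.052 0.037] 0.1537 0.154 23.7
0.2 [-1.1 -0.9  5.8] [-0.006 -0.01   0.008] 0.1537 0.1539 24.0
0.25 [ 0.5 -0.7  6.3] [-0.02  -0.02   0.071] 0.1536 0.1539 24.3
0.3 [-1.7 -0.7  6.1] [-0.007 -0.045  0.024] 0.1536 0.1538 24.7
0.35 [-1.7 -0.3  5.2] [-0.013 -0.028  0.023] 0.1535 0.1538 25.0
0.4 [-1.1 -1.1  5.3] [-0.004  0.035  0.007] 0.1534 0.1538 25.3
0.45 [-0.1 -0.8  5.4] [0.003 0.006 0.053] 0.1534 0.1537 25.7
0.5 [-1. -1.  6.] [0.045 0.007 0.044] 0.1533 0.1536 26.0
0.55 [-0.6  0.5  6.1] [0.023 0.028 0.033] 0.1532 0.1536 26.3
0.6 [-1.6 -0.2  6.6] [0.002 0.004 0.05 ] 0.1532 0.1535 26.7
0.65 [-1.1 -0.9  6.3] [-0.009 -0.055  0.079] 0.1532 0.1535 27.0
0.7 [-0.4 -0.9  4.4] [-0.029 -0.12   0.013] 0.1531 0.1535 27.3
0.75 [-1.9 -0.   6.4] [ 0.021 -0.057  0.059] 0.153 0.1534 27.7
0.8 [-0.9 -0.4  5.6] [ 0.005 -0.093  0.063] 0.153 0.1533 28.0
0.85 [-1.2  0.1  5.5] [-0.069 -0.071  0.009] 0.1529 0.1533 28.3
0.9 [-0.4  0.2  6.4] [ 0.009 -0.074  0.031] 0.1528 0.1532 28.7
0.95 [-1.1 -1.1  6.6] [-0.001 -0.007  0.067] 0.1528 0.1532 29.0
1.0 [-0.5 -0.2  5.5] [ 0.001 -0.149  0.007] 0.1528 0.1531 29.3
1.05 [-0.8 -0.2  6.1] [-0.011 -0.051  0.071] 0.1527 0.1531 29.7
1.1 [-1.4  0.3  6.3] [-0.016 -0.041  0.022] 0.1527 0.1531 30.0
```

```bash
sed -i 's/t=np.array(arm.read_wrist_torque())/t=np.mean([(arm.pause(.02),arm.read_wrist_torque())[1] for _ in range(12)],0)/' turn.py; python3 turn.py .30 .03
```

```text
0.03 [-1.8 -0.5  5.4] [-0.001  0.008  0.055] 0.1528 0.1531 30.5
0.06 [-0.8 -0.3  5.4] [ 0.024 -0.016  0.096] 0.1528 0.153 31.1
0.09 [-1.5 -0.7  7.1] [0.021 0.017 0.111] 0.1527 0.1531 31.6
0.12 [-0.7 -0.1  5.6] [-0.001 -0.017  0.119] 0.1527 0.153 32.1
0.15 [-0.2 -0.9  6.2] [ 0.004 -0.007  0.136] 0.1527 0.153 32.7
0.18 [-1.2 -0.7  5.9] [0.042 0.006 0.159] 0.1527 0.153 33.2
0.21 [-1.2  0.7  7. ] [0.033 0.004 0.161] 0.1526 0.153 33.7
0.24 [-0.7 -0.6  5.7] [ 0.032 -0.     0.196] 0.1526 0.153 34.3
0.27 [-2.2  0.2  7.3] [0.033 0.001 0.207] 0.1526 0.153 34.8
0.3 [0.1 0.  6.3] [ 0.012 -0.03   0.238] 0.1526 0.153 35.3
```

```bash
sed 's/while th<tot-1e-6/while th>tot+1e-6/; s/min(th+step,tot)/max(th-step,tot)/; s/z-=step\*.001;//; s/(f\[2\]-6)/(f[2]-3)/' turn.py > back.py; sed -i 's/^    if np.linalg.norm/    if t[2]<.03: break\n&/' back.py; python3 back.py -.36 .03
```

```text
-0.03 [-0.8 -0.2  6.2] [0.048 0.06  0.214] 0.1528 0.153 35.9
-0.06 [-0.7  0.6  6.1] [ 0.038 -0.047  0.188] 0.153 0.1531 36.4
-0.09 [-0.6 -0.8  3.8] [ 0.005 -0.245  0.173] 0.1531 0.1532 36.9
-0.12 [-0.4 -0.1  3.3] [ 0.034 -0.459  0.144] 0.1532 0.1532 37.5
-0.15 [ 1.6 -0.5  2.9] [ 0.047 -0.662  0.141] 0.1532 0.1532 38.0
-0.18 [ 1.5 -0.3  3. ] [ 0.108 -0.77   0.123] 0.1532 0.1532 38.5
-0.21 [ 2.2 -0.1  3.2] [ 0.181 -0.851  0.075] 0.1532 0.1532 39.1
-0.24 [ 1.5 -0.   3.2] [ 0.236 -0.869  0.076] 0.1532 0.1532 39.6
-0.27 [2.6 0.7 2.3] [ 0.299 -0.86   0.058] 0.1532 0.1532 40.1
-0.3 [2.1 0.6 4.3] [ 0.312 -0.788  0.033] 0.1532 0.1532 40.7
-0.33 [1.3 0.7 3.6] [ 0.336 -0.725  0.011] 0.1532 0.1532 41.2
```

```bash
python3 - <<'E'
from h import *
F0=np.array([1.05,.3,-.39]); p=np.array(arm.read_tool_pos())
def m():
    arm.pause(.15); print((np.mean([arm.read_ft_force() for _ in range(4)],0)-F0).round(1),np.round(arm.read_wrist_torque(),3))
m()
for dz in (.0002,.0004,.0006): arm.line_to([p[0],p[1],p[2]-dz],.01); m()
arm.move_gripper(.5,20); m()
a=snapshot("wrist"); ps=pose()
arm.line_to([p[0],p[1],.24],.06); arm.pause(.4); ps=pose()
im=snapshot("wrist"); s=snapshot("scene"); u,v=w2p("scene",[.505,-.071,.07]).astype(int)
s=cv2.resize(s[v-50:v+50,u-50:u+50],(500,500),interpolation=cv2.INTER_CUBIC)
u,v=w2p("wrist",[.505,-.071,.08],ps).astype(int); v=min(max(v,75),405)
b=cv2.resize(im[v-75:v+75,u-45:u+45],(300,500),interpolation=cv2.INTER_CUBIC)
cv2.imwrite("pics/e.png",np.hstack([s,b])); print(arm.read_time())
E
```

```text
[ 0.8 -0.2  3.3] [ 0.333 -0.703  0.013]
[0.8 1.2 5.5] [ 0.33  -0.582  0.045]
[1.2 0.8 6.3] [ 0.384 -0.597 -0.021]
[0.6 0.4 8.3] [ 0.389 -0.489  0.033]
[-2.1 -0.   0.2] [-0.028 -0.064  0.013]
45.175
```

View pics/e.png

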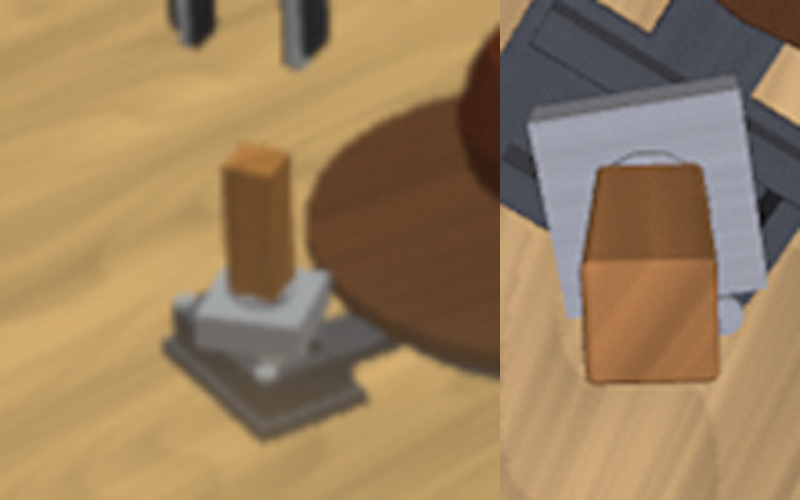

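The final view shows the key upright and seated, and the head turned about 1.10 rad from its -0.22 start, so the screw is at about 0.88. The torque climbed while turning, and the gripper is clear.

```bash
python3 -c "
from station import ticket
print(ticket.finish_job())"
```

```text
the job is handed in; nothing more can be done
None
```

I turned the brake screw clockwise until the torque climbed, left the key standing upright in it with the gripper clear, and handed the job in; by my estimate from the last picture the screw is at about 0.88 rad, but no verdict came back.

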